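# Hook the packaging bin's flap lid shut with the pull pole

## Task

Take the hook pole from the brown tray, put its hook through the ring eye at the top of the bin's raised lid and gently swing the lid fully shut with it, touching the bin and its lid only with the pole. Then unhook, lay the pole flat inside the brown tray again and let go, leaving all the other goods where they stand.

Things in the scene. Friction and masses are not known exactly. Their poses are not given: they have to be found in the camera images.
- bin: Beige open-topped bin standing on the table to the robot's left, fixed, 150 mm deep (its x) x 220 mm wide (its y) x 130 mm high. Origin: centre of its underside; z up; its front (with a pale label) faces its own -x, roughly to the robot's right (world -y), and its yaw varies. It carries the lid.
- lid (a joint): Lid's hinge angle, rad: 0 = shut (level, on its end stop), grows as it rises; starts at 1.2 to 1.65, near upright; upper stop 1.9. The lid is a clear panel in an aluminium frame, 152 x 220 x 7 mm, 0.2 kg. Its stiff hinge (0.2 N m of friction) stays wherever it is left, so it must be drawn all the way down; at the eye that takes 1 to 2 N.
- lid_hinge (a point): Middle of the hinge line, at the bin's far (+x) rim, 134 mm above the table, 75 mm behind the bin's centre. Moves and turns with the lid; its y axis is the hinge line (parallel to the bin's y), its -x axis points along the lid to the free edge.
- lid_eye (a point): Centre of the steel ring eye at the middle of the lid's free edge, 178 mm from the hinge line, in the lid's plane. Ring of 8 mm bar, clear hole 30 mm, 46 mm outside. The hole's axis (point y) is parallel to the hinge line: a hook finger goes in sideways, from either side, and the ring turns round it as the lid swings. About 300 mm up when raised; shut, 134 mm up and 103 mm in front of the bin's centre.
- pole: Loose hook pole, 0.16 kg, lying flat: wooden handle 110 x 22 x 32 mm high, then an 8 mm rod bent square at its end into a straight finger. Origin: underside of the handle's middle; x along the rod to the hook, z up. Rod axis 16 mm up, ends 220 mm ahead; finger points to -y, 52 mm long from the rod's axis. Balances in the handle's front half. Starts pointing to world +y, within 0.55 rad.
- pole_grip (a point): Centre of the pole's handle (22 mm wide along the pole's y), 16 mm above its underside: where to grip it.
- hook_mid (a point): Middle of the hook finger's length, at (220, -26, 16) mm in the pole's frame.
- hook_tip (a point): End of the hook finger, at (220, -52, 16) mm in the pole's frame.
- pole_butt (a point): Rear end of the pole's handle, at (-55, 0, 16) mm in the pole's frame.
- tray: Dark brown serving tray, fixed, on the table to the robot's right: 360 mm (its x) x 420 mm (its y), rim 18 mm high and 6 mm thick, floor 5 mm above the table. Origin: centre of its underside.
- clip_box_a: Bystander: white clip box 55 x 130 x 35 mm in the tray, on the side nearer the robot. Origin: centre of its underside, as for all bystanders.
- clip_box_b: Bystander: white clip box 50 x 110 x 30 mm in the tray, on the far side.
- low_box: Bystander: white box 55 x 110 x 40 mm lying low in front of the bin, under the place where the eye comes down.
- tub: Bystander: round tub with a lid, 98 mm across, 130 mm high, in front of the bin, to the far (bin's -y) side.
- carton: Bystander: cardboard carton 90 x 110 x 120 mm, in front of the bin, to the side nearer the robot (bin's +y).
- pyramid: Bystander: white folded pyramid box, foot 106 mm square (corners on its x and y axes), 130 mm high, beside the bin on the side nearer the robot.

How it is judged (in metres and radians):
On the way, in this order (a step that is already met when the one before it is completed fails the run):
1. the hook finger is through the ring eye while the lid is still raised (above 1.0 rad) (distance between hook_mid and lid_eye below 0.024 m and angle between the y axis of pole and the y axis of lid_eye, either way round below 0.7 rad and value of joint lid above 1 rad), for 0.1 s.
2. the lid is drawn down below 0.5 rad with the hook still in the eye (distance between hook_mid and lid_eye below 0.024 m and angle between the y axis of pole and the y axis of lid_eye, either way round below 0.7 rad and value of joint lid below 0.5 rad), for 0.05 s.
3. the lid is shut (below 0.06 rad) (value of joint lid below 0.06 rad), for 0.2 s.
At the end, for the whole second after the job is handed in: The lid is shut (below 0.06 rad) and the pole lies flat and still inside the brown tray: its hook tip and its butt within the tray's rim and less than 34 mm above the tray's underside (value of joint lid below 0.06 rad and x of hook_tip in the frame of tray between -0.178 and 0.178 m and y of hook_tip in the frame of tray between -0.208 and 0.208 m and z of each of hook_tip, pole_butt in the frame of tray below 0.034 m and x of pole_butt in the frame of tray between -0.178 and 0.178 m and y of pole_butt in the frame of tray between -0.208 and 0.208 m and linear speed of pole below 0.02 m/s); the robot touches nothing.
It fails at once if the hand or arm presses on the bin or its lid (over 1 N) (contact force between any of the fingers, the arm and bin above 1 N).
It fails at once if the lid is slammed (closing faster than 2.5 rad/s) (velocity of joint lid below -2.5 rad/s).
It fails at once if one of the other goods is moved more than 30 mm or tipped over (distance of any of clip_box_a, clip_box_b, low_box, tub, carton, pyramid from where it was at the start of the episode above 0.03 m or angle between any of clip_box_a, clip_box_b, low_box, tub, carton, pyramid's own z axis and vertical above 0.5 rad).
It also fails if it takes over 54 s, if anything falls off the work surface, if the arm or the gripper's body presses on something with over 40 N, if the wrist force passes 120 N, or if a joint passes its speed limit or range.

## Robot

A 6-joint arm with a two-finger parallel gripper is mounted at the origin on the work surface. World frame = base frame: x ahead of the robot, y to its left, z up, the work surface at z = 0. Lengths are in m, angles in degrees, forces in N, time in s.
With the tool pointing down it reaches from about 0.3 to 0.75 m from the base axis. Payload 8.5 kg.
Tool frame: the origin (TCP) lies midway between the tips of the shut fingers; the grasp point (between the pads) lies 19 mm behind it (env.hold_point_z is the distance from the TCP to the grasp point, in m); z points along the fingers, y is the line along which they close (so a half turn about z gives the same grasp; the last joint's range is limited). The gripper opens to 85 mm and grips with 20 to 120 N. Pads are 22 mm wide; open, the fingers measure 114 mm over their backs; the gripper's body (76 mm by 85 mm) begins 54 mm behind the grasp point. The pads swing forward as they close: fully open they stand 13 mm farther back than shut.
Start: joints at [-85.617, 21.807, 74.336, -0, 83.858, -12.336], TCP at [0.158, -0.527, 0.231] pointing down, gripper open.
Joint ranges: [-178.18, 178.18], [-50.72, 133.34], [12.68, 142.11], [-81.47, 261.47], [9.98, 163.14], [-165.26, 165.26]. Speed limits (degrees/s): [136.94, 136.94, 180, 180, 180, 180].

## Interface

Orientations are given as a 3x3 rotation matrix whose columns are the frame's x, y, z axes.
In Python, from rig import observe, get_image, camera_info, env gives the robot as it stands.
- The arm moves only by the tool drive_tool, never from a script. Its arguments are lists of equal length, an entry for each row: "offset": the shift along the tool's x, y, z in units of 40 mm (1.0 is 40 mm), a list of three; "turn": the turn, a rotation vector about the tool's x, y, z in units of 6 degrees (1.0 is 6 degrees), a list of three; "hand": the opening, from 0 (shut) to 1 (fully open). A call has exactly 10 rows; each row shifts and turns the commanded pose from where the row before left it, along the tool's axes as they then stand; what a row does not reach is not made up. A row lasts 1/8 s, in which the tool goes at most 62.5 mm and 10.7 degrees, less where a joint would pass 70% of its speed; a pose out of reach is approached as far as the arm can. A call is refused whole if a number of a shift passes 1 or a number of a turn 1, either way. A call with a gripper value outside its range is refused whole. The fingers move at their own pace and stop on an object; "newtons" is the grip in N (left out, the last holds). Time passes only in rows, so rows that do not move let the fingers close, or fill a call up. It gives the time, the measured TCP pose, the force, the opening and the grip force at its end, in the units of the state.
- observe(): the state, without advancing time (a new reading comes with each control period).
- get_image(name): name is "scene" or "top" or "wrist"; returns the picture (384x512x3 uint8, blue, green, red); there is no depth.
- camera_info(name): a dict with "fx", "fy", "cx", "cy" (pixels), "world_to_cam" (4x4, takes a point from world to camera coordinates). Camera axes: x right, y down, z forward; pixel columns grow to the right and rows downward; lengths in m; the calibration is good to about 2 mm. A picture is of the moment at which its call begins: read the wrist's pose just before it. camera_info takes no time and is no camera call; for the wrist camera it gives the pose at the moment of the call.
- env.close_job(): hands the job in; it is judged then, once.
The state is a dict: "time_s": time; "q": joint angles; "qvel": joint speeds; "joint_efforts": joint torques, N m; "position": TCP position; "tool_rot": TCP orientation; "ft_force": force on the tool from outside, world axes, zero at the start; "wrist_torque": the same for the moment, N m; "grip_width": finger opening in m; "gripper_force": force on a finger pad.
Only numpy, scipy, OpenCV 4.12 (cv2) and the standard library are available. Lean on these libraries where they do the work, as an engineer would, in place of code of your own. Each camera call takes 0.05 s, during which the arm holds its last target. There are 200 camera calls.

## Working session

There is one attempt and no reset: what is moved stays moved. The work goes in short steps, Python scripts to look and compute and a tool call to move; the robot and the scene stay as the last step left them, time stands still between calls to the robot, and variables do not carry over. Pictures are saved under pics/ and viewed, at most 10 in all, crops included, and the job is handed in when it is done.

Besides the shell and the picture viewer there is one more tool, called after "Emit:" as a command line: name --argument value ..., lists and objects as JSON in quotes. drive_tool: Moves the arm, as the interface text tells. Its arguments: {"type":"object","properties":{"offset":{"type":"array"},"turn":{"type":"array"},"hand":{"type":"array"},"newtons":{"type":"number"}},"required":["offset","turn","hand"]}

```bash
ls; mkdir -p pics; python3 - <<'E'
from rig import *
import cv2,numpy as np
for n in("scene","top"):
    im=get_image(n);cv2.imwrite(f"pics/{n}0.png",im)
    c=camera_info(n);print(n,c['fx'],c['fy'],c['cx'],c['cy'],np.round(c['world_to_cam'],4).tolist())
s=observe();print(s['time_s'],s['position'],np.round(s['tool_rot'],3).tolist(),env.hold_point_z)
E
```

```text
pics
scene 376.41011807749936 376.41011807749936 258.84982315035245 186.15965442820973 [[0.5455, 0.8381, 0.0043, -0.2763], [0.57, -0.3673, -0.735, -0.253], [-0.6144, 0.4034, -0.6781, 1.5021], [0.0, 0.0, 0.0, 1.0]]
top 486.6853095959302 486.6853095959302 256.8402909052954 195.81446766437654 [[-0.0323, -0.9995, -0.0061, -0.0097], [-0.9785, 0.0328, -0.2038, 0.5454], [0.2039, -0.0007, -0.979, 1.3834], [0.0, 0.0, 0.0, 1.0]]
0.1 [ 0.15820592 -0.52647768  0.2307582 ] [[0.958, 0.288, -0.0], [0.288, -0.958, 0.001], [0.0, -0.001, -1.0]] 0.0187
```

View pics/scene0.png

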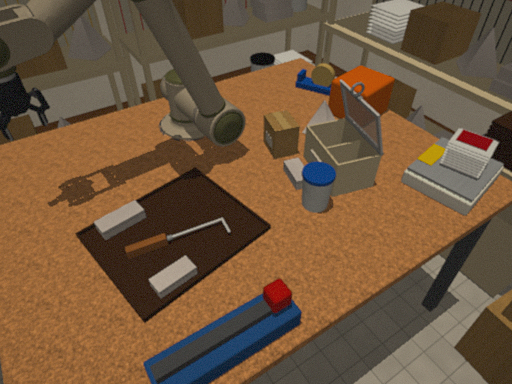

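View pics/top0.png

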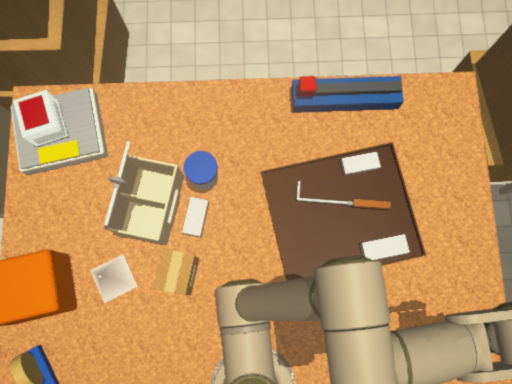

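The scene view shows the raised lid with its ring near (357,89). In the top view the ring is near (116,181), the pole handle near (372,204) and the hook near (298,190). I'll zoom in for exact pixels.

```bash
python3 - <<'E'
import cv2,numpy as np
s=cv2.imread('pics/scene0.png');t=cv2.imread('pics/top0.png')
a=cv2.resize(s[70:200,295:395],None,fx=4,fy=4,interpolation=cv2.INTER_CUBIC)
b=cv2.resize(t[135:265,95:225],None,fx=3,fy=3,interpolation=cv2.INTER_CUBIC)
c=np.zeros((560,800,3),np.uint8)
c[:520,:400]=a;c[:390,400:790]=b
p=cv2.resize(t[175:215,285:400],None,fx=3.4,fy=3.4,interpolation=cv2.INTER_CUBIC);c[400:400+p.shape[0],400:400+p.shape[1]]=p
cv2.imwrite('pics/crop1.png',c)
# handle mask
h=cv2.cvtColor(t,cv2.COLOR_BGR2HSV);r=h[195:212,345:395]
for q in ((204,372),(204,360),(196,372),(202,330),(190,298),(215,350)): print(q,h[q],t[q])
E
```

```text
(204, 372) [ 14 184 193] [ 54 118 193]
(204, 360) [ 14 182 195] [ 56 119 195]
(196, 372) [ 13 125 104] [ 53  75 104]
(202, 330) [ 21  33 179] [156 172 179]
(190, 298) [ 24  23 224] [204 220 224]
(215, 350) [ 13 120 108] [ 57  79 108]
```

View pics/crop1.png

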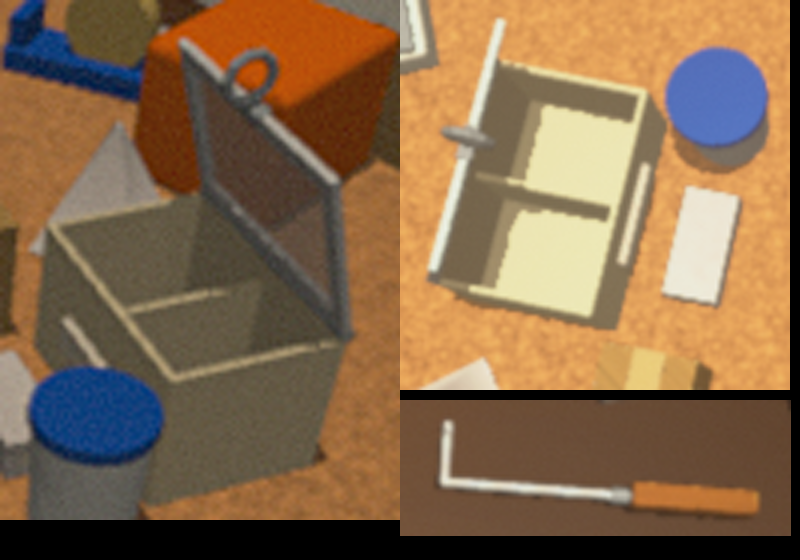

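```bash
cat > h.py <<'E'
import numpy as np
from rig import camera_info
def ray(n,u,v,c=None):
    c=c or camera_info(n);W=np.array(c['world_to_cam']);R=W[:3,:3];o=-R.T@W[:3,3]
    return o,R.T@np.array([(u-c['cx'])/c['fx'],(v-c['cy'])/c['fy'],1])
def onz(n,u,v,z,c=None):
    o,d=ray(n,u,v,c);return o+d*(z-o[2])/d[2]
def tri(*L):
    A=0;b=0
    for l in L:
        o,d=ray(*l);d=d/np.linalg.norm(d);P=np.eye(3)-np.outer(d,d);A=A+P;b=b+P@o
    return np.linalg.solve(A,b)
def proj(n,p):
    c=camera_info(n);W=np.array(c['world_to_cam']);q=W[:3,:3]@np.array(p)+W[:3,3];return c['fx']*q[0]/q[2]+c['cx'],c['fy']*q[1]/q[2]+c['cy']
E
python3 - <<'E'
from h import *
import cv2
np.set_printoptions(precision=4,suppress=True)
e=tri(('scene',357.1,89.4),('top',117.0,180.0));print('eye',e,proj('scene',e),proj('top',e))
C=[onz('top',u,v,.13) for u,v in((176.5,165.5),(159,240.5),(109,229),(128.3,156))]
print('bin',C,'widths',[np.linalg.norm(C[i]-C[i-1]) for i in range(4)])
ax=(C[2]+C[3]-C[0]-C[1]);ax/=np.linalg.norm(ax);ay=C[1]-C[0];print('x axis yaw',np.degrees(np.arctan2(ax[1],ax[0])),'y',ay/np.linalg.norm(ay))
c=np.mean(C,axis=0);print('c',c,'eye rel',(e-c)@ax,'along y',(e-c)@np.array([-ax[1],ax[0],0]))
print('scene rim', [onz('scene',295+u/4,70+v/4,.13) for u,v in((50,225),(175,378))])
f,b=onz('top',353.8,202.9,.037),onz('top',390.3,205,.037);co=onz('top',298.5,199.7,.021);ti=onz('top',299.4,181.5,.021)
print('handle f,b',f,b,'corner',co,'tip',ti)
import cv2
print('tub',onz('top',95+316/3,135+97/3,.13))
t=cv2.imread('pics/top0.png')
for n,q,z in(('low',[(688,187),(740,198),(715,304),(664,295)],.04),):
  print(n,[onz('top',95+(u-400)/3,135+v/3,z) for u,v in q])
print('carton top',[onz('top',u,v,.12) for u,v in((162,251),(199,255),(188,293),(155,291))])
print('tray',[onz('top',u,v,.018) for u,v in((262,171),(391,144),(424,254))])
print('clips',[onz('top',u,v,.035) for u,v in((342,157),(378,152),(381,166),(345,174),(361,244),(407,235),(409,251),(365,259))])
E
```

```text
eye [0.5442 0.3145 0.3021] (np.float64(357.4683562577369), np.float64(89.29492313770199)) (np.float64(117.35483628855718), np.float64(180.26403071618068))
bin [array([0.6251, 0.1978, 0.13  ]), array([0.4128, 0.2457, 0.13  ]), array([0.4493, 0.3846, 0.13  ]), array([0.6578, 0.3356, 0.13  ])] widths [np.float64(0.1416166241934835), np.float64(0.21756096430295072), np.float64(0.14353393434510375), np.float64(0.2141538061037947)]
x axis yaw 75.93723609557892 y [-0.9754  0.2202  0.    ]
c [0.5363 0.2909 0.13  ] eye rel 0.024825558146989116 along y -0.0019425966343933501
scene rim [array([0.4211, 0.2485, 0.13  ]), array([0.6288, 0.2004, 0.13  ])]
handle f,b [ 0.5175 -0.3162  0.037 ] [ 0.5075 -0.4244  0.037 ] corner [ 0.5359 -0.1532  0.021 ] tip [ 0.5923 -0.1588  0.021 ]
tub [0.6174 0.1301 0.13  ]
low [array([0.5501, 0.1694, 0.04  ]), array([0.5372, 0.1177, 0.04  ]), array([0.432 , 0.1435, 0.04  ]), array([0.4426, 0.1935, 0.04  ])]
carton top [array([0.3847, 0.2392, 0.12  ]), array([0.3703, 0.1371, 0.12  ]), array([0.2686, 0.1678, 0.12  ]), array([0.2768, 0.2575, 0.12  ])]
tray [array([ 0.63 , -0.046,  0.018]), array([ 0.7029, -0.4488,  0.018 ]), array([ 0.3605, -0.5162,  0.018 ])]
clips [array([ 0.6613, -0.2911,  0.035 ]), array([ 0.6734, -0.402 ,  0.035 ]), array([ 0.629 , -0.4074,  0.035 ]), array([ 0.6077, -0.2965,  0.035 ]), array([ 0.3944, -0.3288,  0.035 ]), array([ 0.4165, -0.4662,  0.035 ]), array([ 0.3693, -0.4675,  0.035 ]), array([ 0.3503, -0.3371,  0.035 ])]
```

Emit:
drive_tool --offset '[[0, 0, 0], [0, 0, 0], [0, 0, 0], [0, 0, 0], [0, 0, 0], [0, 0, 0], [0, 0, 0], [0, 0, 0], [0, 0, 0], [0, 0, 0]]' --turn '[[0, 0, -1], [0, 0, -1], [0, 0, -1], [0, 0, -1], [0, 0, -1], [0, 0, -1], [0, 0, -1], [0, 0, -1], [0, 0, -1], [0, 0, -1]]' --hand '[1, 1, 1, 1, 1, 1, 1, 1, 1, 1]'

```text
time_s: 1.35
position: [0.1582, -0.5265, 0.2309]
tool_rot: [[0.226, 0.974, -0.0], [0.974, -0.226, 0.001], [0.001, -0.0, -1.0]]
ft_force: [-0.0, 0.3, 0.6]
grip_width: 0.0852
gripper_force: 0.0
```

Emit:
drive_tool --offset '[[0, 0, 0], [0, 0, 0], [0.65, 1, 0], [0.65, 1, 0], [0.65, 1, 0], [0.65, 1, 0], [0.65, 1, 0], [0.65, 1, 0], [0.65, 1, 0], [0.65, 1, 0]]' --turn '[[0, 0, -0.6], [0, 0, -0.6], [0, 0, 0], [0, 0, 0], [0, 0, 0], [0, 0, 0], [0, 0, 0], [0, 0, 0], [0, 0, 0], [0, 0, 0]]' --hand '[1, 1, 1, 1, 1, 1, 1, 1, 1, 1]'

```text
time_s: 2.6
position: [0.4997, -0.3529, 0.231]
tool_rot: [[0.106, 0.994, -0.001], [0.994, -0.106, 0.0], [0.0, -0.001, -1.0]]
ft_force: [-1.0, -0.7, 1.3]
grip_width: 0.0852
gripper_force: 0.0
```

```bash
python3 - <<'E'
from h import *
from rig import *
import cv2
s=observe();R=np.array(s['tool_rot']);print(s['time_s'],s['position'],np.degrees(np.arctan2(R[1,0],R[0,0])),s['q'])
c=camera_info('wrist');im=get_image('wrist');cv2.imwrite('pics/w1.png',im)
h=cv2.cvtColor(im,cv2.COLOR_BGR2HSV)
m=cv2.inRange(h,(8,150,140),(20,255,255));n,l,st,ce=cv2.connectedComponentsWithStats(m)
for k in np.argsort(-st[1:,4])[:2]+1:
    print(st[k],ce[k]);
k=1+np.argmax(st[1:,4]);pts=np.argwhere(l==k)[:,::-1].astype(np.float32)
r=cv2.minAreaRect(pts);b=cv2.boxPoints(r);print(r,[onz('wrist',*p,.037,c) for p in b])
E
```

```text
2.6 [ 0.49969361 -0.35285212  0.23098309] 83.91938921561676 [-4.63003476e+01  2.81629491e+01  6.38286440e+01 -3.03178437e-03
  8.80484838e+01 -4.02196392e+01]
[  360     0   152   315 24450] [450.48212679 137.48314928]
[    0     0   147   308 22006] [ 52.51081523 162.01731346]
((435.5, 157.0), (314.0, 151.0), 90.0) [array([ 0.63112833, -0.18698512,  0.037     ]), array([ 0.78894596, -0.20396637,  0.037     ]), array([ 0.84287366, -0.60320892,  0.037     ]), array([ 0.62937722, -0.58050489,  0.037     ])]
```

View pics/w1.png

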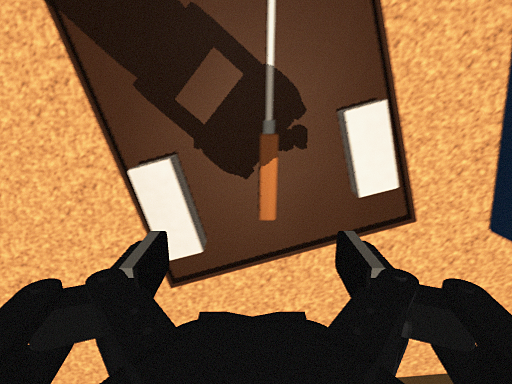

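The wrist view shows the handle from its front end at (269,134) to the butt at (267,220), with the rod running up to about (271,0).

```bash
python3 - <<'E'
from h import *
for p in ((269,134,.037),(267,220,.037),(267.5,219,.03),(271,3,.021),(269,117,.021)): print(onz('wrist',*p))
E
```

```text
[ 0.52749973 -0.3117718   0.037     ]
[ 0.51549994 -0.42011649  0.037     ]
[ 0.51639779 -0.42163605  0.03      ]
[ 0.5429018  -0.17121987  0.021     ]
[ 0.53011835 -0.29276315  0.021     ]
```

```bash
python3 - <<'E'
from h import *
from rig import *
import cv2
for i in range(2):
    get_image('top')
s=observe();print(s['position'])
c=camera_info('wrist');im=get_image('wrist');cv2.imwrite('pics/w2.png',im)
h=cv2.cvtColor(im,cv2.COLOR_BGR2HSV)[120:230,250:290]
m=cv2.inRange(h,(5,140,60),(20,255,255));k=np.argwhere(m)
n,l,st,ce=cv2.connectedComponentsWithStats(m);j=1+np.argmax(st[1:,4]);print(st[j],ce[j])
u,v,w,hh=st[j][:4];print(onz('wrist',250+u+w/2-.5,120+v,.037,c),onz('wrist',250+u+w/2-.5,120+v+hh,.037,c))
g=cv2.cvtColor(im,cv2.COLOR_BGR2GRAY)
for r in (5,50,100):
    x=np.arange(255,290);q=g[r,255:290]; q=np.clip(q.astype(float)-100,0,None);print(r,(x*q).sum()/q.sum(),onz('wrist',(x*q).sum()/q.sum(),r,.021,c))
# same in top
t=cv2.imread('pics/top0.png');g=cv2.cvtColor(t,cv2.COLOR_BGR2GRAY)
for u in (305,320,340):
    x=np.arange(192,212);q=np.clip(g[192:212,u].astype(float)-110,0,None);v=(x*q).sum()/q.sum();print(u,v,onz('top',u,v,.021))
E
```

```text
[ 0.499736   -0.35247502  0.23055208]
[   0   14   40   96 2982] [20.07612341 67.72635815]
[ 0.52383306 -0.31470483  0.037     ] [ 0.51316471 -0.43719503  0.037     ]
5 270.19300225733633 [ 0.53763734 -0.1760823   0.021     ]
50 269.14645308924486 [ 0.53252474 -0.22127154  0.021     ]
100 267.95022624434387 [ 0.52631548 -0.27579726  0.021     ]
305 198.9765625 [ 0.53747319 -0.17297601  0.021     ]
320 200.26792452830188 [ 0.53197722 -0.21806664  0.021     ]
340 201.79237288135593 [ 0.52526826 -0.27812435  0.021     ]
```

Emit:
drive_tool --offset '[[0.1, 0.42, 0.6], [0, 0, 0.8], [0, 0, 0.8], [0, 0, 0.8], [0, 0, 0.8], [0, 0, 0.7], [0, 0, 0.5], [0, 0, 0.3], [0, 0, 0.24], [0, 0, 0]]' --turn '[[0, 0, 0], [0, 0, 0], [0, 0, 0], [0, 0, 0], [0, 0, 0], [0, 0, 0], [0, 0, 0], [0, 0, 0], [0, 0, 0], [0, 0, 0]]' --hand '[1, 1, 1, 1, 1, 1, 1, 1, 1, 1]'

```text
time_s: 4.05
position: [0.5153, -0.3518, 0.0095]
tool_rot: [[0.106, 0.994, -0.0], [0.994, -0.106, 0.0], [0.0, -0.0, -1.0]]
ft_force: [-0.5, -0.1, 0.2]
grip_width: 0.0854
gripper_force: 0.0
```

Emit:
drive_tool --offset '[[0, 0, 0], [0, 0, 0], [0, 0, 0], [0, 0, 0], [0, 0, 0], [0, 0, 0], [0, 0, 0], [0, 0, 0], [0, 0, 0], [0, 0, 0]]' --turn '[[0, 0, 0], [0, 0, 0], [0, 0, 0], [0, 0, 0], [0, 0, 0], [0, 0, 0], [0, 0, 0], [0, 0, 0], [0, 0, 0], [0, 0, 0]]' --hand '[0.6, 0.3, 0.1, 0, 0, 0, 0, 0, 0, 0]' --newtons 100

```text
time_s: 5.3
position: [0.5159, -0.3518, 0.0104]
tool_rot: [[0.106, 0.994, 0.001], [0.994, -0.106, -0.001], [-0.001, 0.001, -1.0]]
ft_force: [1.1, 1.9, 6.2]
grip_width: 0.0206
gripper_force: 98.9
```

Emit:
drive_tool --offset '[[0, 0, -0.4], [0, 0, -0.8], [0, 0, -0.9], [0, 0, -0.9], [0, 0, -0.9], [0, 0, -0.9], [0, 0, -0.9], [0, 0, -0.7], [0, 0, -0.4], [0, 0, -0.22]]' --turn '[[0, 0, 0], [0, 0, 0], [0, 0, 0], [0, 0, 0], [0, 0, 0], [0, 0, 0], [0, 0, 0], [0, 0, 0.4], [0, 0, 0.4], [0, 0, 0.35]]' --hand '[0, 0, 0, 0, 0, 0, 0, 0, 0, 0]'

```text
time_s: 6.55
position: [0.5154, -0.3514, 0.2917]
tool_rot: [[0.226, 0.974, 0.001], [0.974, -0.226, -0.001], [-0.0, 0.001, -1.0]]
ft_force: [-0.2, 0.6, -1.9]
grip_width: 0.0197
gripper_force: 98.0
```

Emit:
drive_tool --offset '[[0.5, -0.5, 0], [0.8, -0.7, 0], [0.9, -0.7, 0], [0.9, -0.7, 0], [0.9, -0.7, 0], [0.9, -0.7, 0], [0.9, -0.6, 0], [0.9, -0.5, 0], [0.6, 0, 0], [0.3, 0, 0]]' --turn '[[0, 0, 0], [0, 0, 0], [0, 0, 0], [0, 0, 0], [0, 0, 0], [0, 0, 0], [0, 0, 0], [0, 0, 0], [0, 0, 0], [0, 0, 0]]' --hand '[0, 0, 0, 0, 0, 0, 0, 0, 0, 0]'

```text
time_s: 7.8
position: [0.3848, -0.0086, 0.2905]
tool_rot: [[0.224, 0.975, -0.0], [0.975, -0.224, 0.0], [-0.0, -0.0, -1.0]]
ft_force: [0.6, 0.3, -2.1]
grip_width: 0.0202
gripper_force: 98.2
```

```bash
python3 - <<'E'
from h import *
from rig import *
import cv2
get_image('top');get_image('top')
s=observe();R=np.array(s['tool_rot']);p=np.array(s['position']);print(s['time_s'],p,np.degrees(np.arctan2(R[1,0],R[0,0])),s['grip_width'])
im={n:get_image(n) for n in('scene','top','wrist')}
for l,o in(('corner',[.201,0,-.0106]),('tip',[.201,.052,-.0106])):
    q=p+R@np.array(o);print(l,q,proj('scene',q),proj('top',q),proj('wrist',q))
c=np.zeros((600,800,3),np.uint8)
a=im['scene'][60:210,250:400];c[:450,:450]=cv2.resize(a,None,fx=3,fy=3,interpolation=2)
b=im['top'][140:280,90:205];c[:420,455:800]=cv2.resize(b,None,fx=3,fy=3,interpolation=2)
c[420:600,455:695]=cv2.resize(im['wrist'],(240,180))
cv2.imwrite('pics/c2.png',c)
E
```

```text
7.9 [ 0.38508576 -0.00903075  0.29040992] 77.0913380313987 0.020489134059169228
corner [0.42999356 0.186888   0.30101619] (np.float64(298.29167550997715), np.float64(85.08905543375924)) (np.float64(169.05011976003667), np.float64(224.5616370849497)) (np.float64(251.32301628862191), np.float64(-320.1852709843059))
tip [0.48067938 0.17527133 0.30099112] (np.float64(305.88995030468345), np.float64(93.35150599677885)) (np.float64(173.9080647901868), np.float64(203.81579982846853)) (np.float64(411.21376414887015), np.float64(-320.89354957647566))
```

View pics/c2.png

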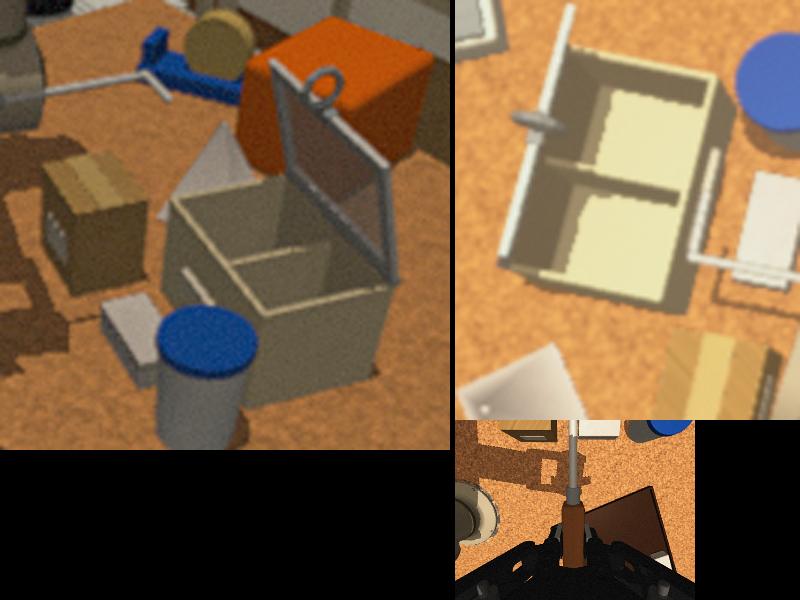

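Emit:
drive_tool --offset '[[0.4, 0.1, 0], [0.6, 0, 0], [0.7, 0, 0], [0.7, 0, 0], [0.6, 0, 0], [0.4, 0, 0], [0.3, 0, 0], [0, 0, 0], [0, 0, 0], [0, 0, 0]]' --turn '[[0, 0, 0], [0, 0, 0], [0, 0, 0], [0, 0, 0], [0, 0, 0], [0, 0, 0], [0, 0, 0], [0, 0, 0], [0, 0, 0], [0, 0, 0]]' --hand '[0, 0, 0, 0, 0, 0, 0, 0, 0, 0]'

```text
time_s: 9.3
position: [0.4222, 0.1333, 0.2906]
tool_rot: [[0.225, 0.974, 0.0], [0.974, -0.225, -0.0], [-0.0, 0.0, -1.0]]
ft_force: [0.3, -0.0, -1.6]
grip_width: 0.0202
gripper_force: 98.2
```

```bash
cat > look.py <<'E'
from h import *
from rig import *
import cv2,sys
s=observe();R=np.array(s['tool_rot']);p=np.array(s['position']);print(s['time_s'],p,np.degrees(np.arctan2(R[1,0],R[0,0])),s['grip_width'],s['ft_force'])
im={n:get_image(n) for n in('scene','top')}
for l,o in(('corner',[.201,0,-.0106]),('tip',[.201,.052,-.0106]),('mid',[.201,.026,-.0106])):
    q=p+R@np.array(o);print(l,np.round(q,4),np.round(proj('scene',q),1),np.round(proj('top',q),1))
x,y,u,v=map(int,sys.argv[2:6])
c=np.zeros((480,800,3),np.uint8)
for i,(n,a,b) in enumerate((('scene',x,y),('top',u,v))):
    c[:480,i*400:i*400+400]=cv2.resize(im[n][b:b+96,a:a+80],(400,480),interpolation=2)
cv2.imwrite(f'pics/{sys.argv[1]}.png',c)
E
python3 look.py c3 310 60 95 150
```

```text
9.3 [0.42218983 0.13330201 0.29058226] 76.97949938564494 0.020194020789582358 [ 0.33010783 -0.02410865 -1.55202541]
corner [0.4675 0.3291 0.3012] [343.1  77.9] [110.6 211.2]
tip [0.5181 0.3174 0.3012] [351.9  85.7] [116.  190.7]
mid [0.4928 0.3233 0.3012] [347.4  81.7] [113.3 200.9]
```

View pics/c3.png

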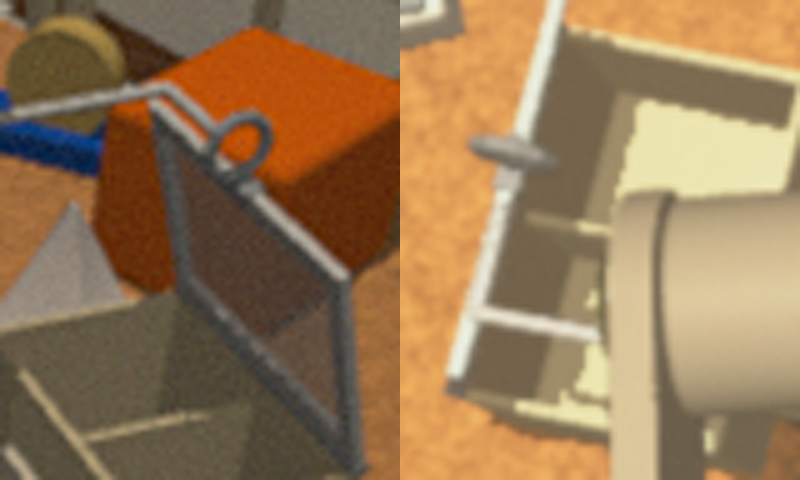

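The tip stands at (352.4,85.2) in the scene view, lined up with the ring hole at (358,89). In the top view it is about 3 mm short along the pole axis, so I'll correct that while inserting.

Emit:
drive_tool --offset '[[0.07, 0, 0], [0, 0.15, 0], [0, 0.2, 0], [0, 0.2, 0], [0, 0.2, 0], [0, 0.2, 0], [0, 0.2, 0], [0, 0.15, 0], [0, 0, 0], [0, 0, 0]]' --turn '[[0, 0, 0], [0, 0, 0], [0, 0, 0], [0, 0, 0], [0, 0, 0], [0, 0, 0], [0, 0, 0], [0, 0, 0], [0, 0, 0], [0, 0, 0]]' --hand '[0, 0, 0, 0, 0, 0, 0, 0, 0, 0]'

```text
time_s: 10.65
position: [0.4734, 0.1249, 0.2905]
tool_rot: [[0.225, 0.974, -0.0], [0.974, -0.225, 0.0], [0.0, -0.0, -1.0]]
ft_force: [-0.3, -0.4, -1.5]
grip_width: 0.0204
gripper_force: 98.2
```

```bash
python3 look.py c4 310 60 95 150
```

```text
10.65 [0.47335521 0.12487686 0.29053407] 77.02443388271155 0.020433418990055213 [-0.32819125 -0.37024133 -1.54848452]
corner [0.5185 0.3207 0.3011] [352.8  85.5] [114.7 190.6]
tip [0.5692 0.3091 0.3011] [362.2  93.7] [119.9 170.5]
mid [0.5438 0.3149 0.3011] [357.4  89.5] [117.3 180.5]
```

View pics/c4.png

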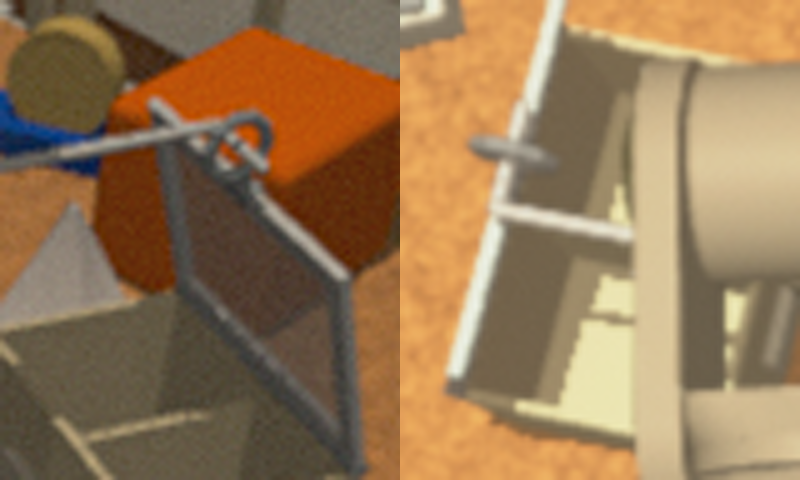

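The scene view shows the finger threaded through the ring, with its mid near (357,89). Next I'll draw the lid down along the arc.

Emit:
drive_tool --offset '[[-0.26, 0, 0.1], [-0.26, 0, 0.11], [-0.24, 0, 0.13], [-0.24, 0, 0.14], [-0.23, 0, 0.16], [-0.22, 0, 0.17], [-0.2, 0, 0.19], [-0.2, 0, 0.2], [-0.18, 0, 0.21], [-0.17, 0, 0.22]]' --turn '[[0, 0, 0], [0, 0, 0], [0, 0, 0], [0, 0, 0], [0, 0, 0], [0, 0, 0], [0, 0, 0], [0, 0, 0], [0, 0, 0], [0, 0, 0]]' --hand '[0, 0, 0, 0, 0, 0, 0, 0, 0, 0]'

```text
time_s: 12.0
position: [0.4537, 0.0386, 0.2247]
tool_rot: [[0.225, 0.974, 0.0], [0.974, -0.225, -0.0], [-0.0, 0.0, -1.0]]
ft_force: [0.1, 0.1, -0.0]
grip_width: 0.0204
gripper_force: 98.1
```

```bash
python3 look.py c5 310 70 95 150
```

```text
12.0 [0.45367449 0.03860767 0.22474773] 77.01744833373752 0.02044860108155467 [ 0.08959023  0.11379033 -0.00234154]
corner [0.4988 0.2345 0.2353] [323.2 110.3] [155.4 202.4]
tip [0.5495 0.2228 0.2353] [331.5 119.2] [160.1 183.2]
mid [0.5242 0.2286 0.2353] [327.3 114.7] [157.7 192.8]
```

View pics/c5.png

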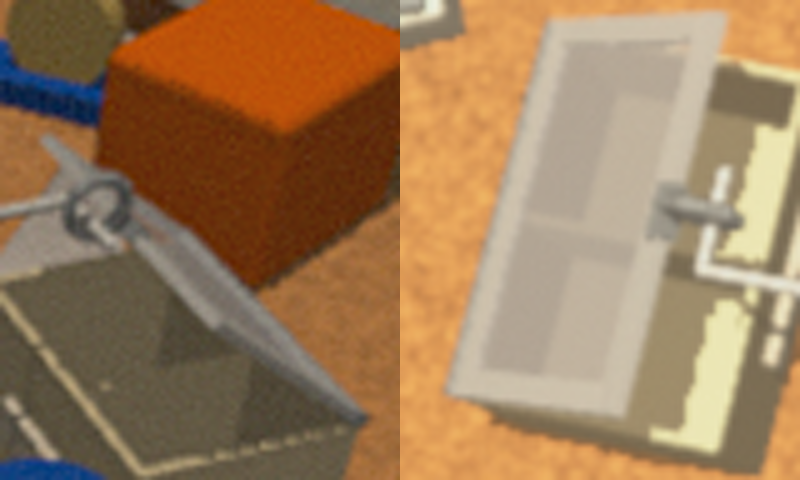

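The ring is following, at about (329,111) in the scene view, with the finger still through it. I'll continue down.

Emit:
drive_tool --offset '[[-0.15, 0, 0.23], [-0.15, 0, 0.24], [-0.12, 0, 0.25], [-0.12, 0, 0.25], [-0.09, 0, 0.26], [-0.08, 0, 0.26], [-0.06, 0, 0.27], [-0.04, 0, 0.27], [-0.02, 0, 0.28], [-0.01, 0, 0.28]]' --turn '[[0, 0, 0], [0, 0, 0], [0, 0, 0], [0, 0, 0], [0, 0, 0], [0, 0, 0], [0, 0, 0], [0, 0, 0], [0, 0, 0], [0, 0, 0]]' --hand '[0, 0, 0, 0, 0, 0, 0, 0, 0, 0]'

```text
time_s: 13.35
position: [0.4462, 0.0063, 0.121]
tool_rot: [[0.225, 0.974, 0.0], [0.974, -0.225, 0.0], [0.0, 0.0, -1.0]]
ft_force: [-0.3, -0.2, -1.6]
grip_width: 0.0202
gripper_force: 98.2
```

Emit:
drive_tool --offset '[[0, 0, 0.1], [0, 0, 0.1], [0, 0, 0.1], [0, 0, 0.1], [0, 0, 0], [0, 0, 0], [0, 0, 0], [0, 0, 0], [0, 0, 0], [0, 0, 0]]' --turn '[[0, 0, 0], [0, 0, 0], [0, 0, 0], [0, 0, 0], [0, 0, 0], [0, 0, 0], [0, 0, 0], [0, 0, 0], [0, 0, 0], [0, 0, 0]]' --hand '[0, 0, 0, 0, 0, 0, 0, 0, 0, 0]'

```text
time_s: 14.6
position: [0.4464, 0.0063, 0.1058]
tool_rot: [[0.225, 0.974, 0.0], [0.974, -0.225, 0.0], [0.0, 0.0, -1.0]]
ft_force: [0.9, -0.6, 3.6]
grip_width: 0.0204
gripper_force: 98.9
```

```bash
python3 look.py c6 290 110 140 160
```

```text
14.6 [0.44635888 0.00634989 0.10578516] 77.00557948620049 0.020402418285552372 [ 0.91633879 -0.55582032  3.60577875]
corner [0.4916 0.2022 0.1164] [309.5 144.6] [175.7 212.6]
tip [0.5422 0.1905 0.1164] [316.8 154.1] [179.8 194.9]
mid [0.5169 0.1964 0.1164] [313.1 149.3] [177.8 203.7]
```

View pics/c6.png

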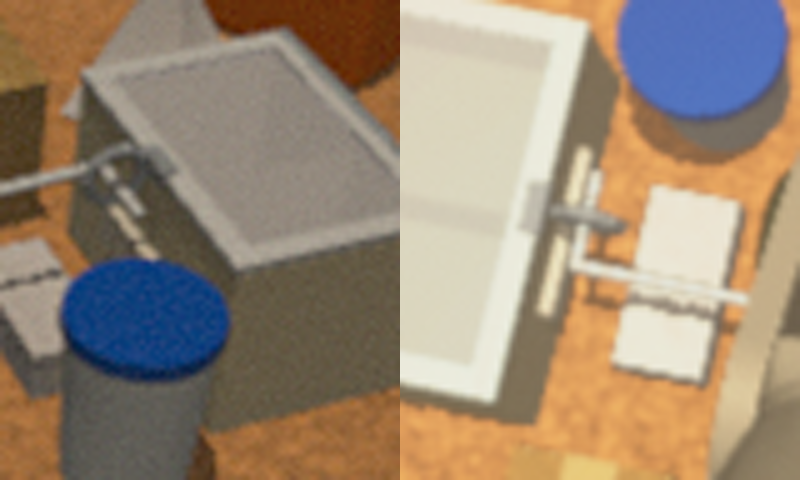

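Emit:
drive_tool --offset '[[0, 0, 0.1], [0, 0, 0], [0, 0, 0], [0, 0, 0], [0, 0, 0], [0, 0, 0], [0, 0, 0], [0, 0, 0], [0, 0, 0], [0, 0, 0]]' --turn '[[0, 0, 0], [0, 0, 0], [0, 0, 0], [0, 0, 0], [0, 0, 0], [0, 0, 0], [0, 0, 0], [0, 0, 0], [0, 0, 0], [0, 0, 0]]' --hand '[0, 0, 0, 0, 0, 0, 0, 0, 0, 0]'

```text
time_s: 15.95
position: [0.4461, 0.0063, 0.1017]
tool_rot: [[0.225, 0.974, -0.0], [0.974, -0.225, -0.0], [-0.0, -0.0, -1.0]]
ft_force: [-2.2, -0.4, 0.4]
grip_width: 0.0203
gripper_force: 98.5
```

Emit:
drive_tool --offset '[[0, 0, -0.1], [0, 0, -0.1], [0, 0, -0.1], [0, 0, -0.12], [0, 0, 0], [0, 0, 0], [0, 0, 0], [0, 0, 0], [0, 0, 0], [0, 0, 0]]' --turn '[[0, 0, 0], [0, 0, 0], [0, 0, 0], [0, 0, 0], [0, 0, 0], [0, 0, 0], [0, 0, 0], [0, 0, 0], [0, 0, 0], [0, 0, 0]]' --hand '[0, 0, 0, 0, 0, 0, 0, 0, 0, 0]'

```text
time_s: 17.2
position: [0.4462, 0.0063, 0.1185]
tool_rot: [[0.225, 0.974, -0.0], [0.974, -0.225, 0.0], [0.0, -0.0, -1.0]]
ft_force: [0.1, -0.7, -0.6]
grip_width: 0.0203
gripper_force: 98.2
```

```bash
python3 - <<'E'
from h import *
from rig import *
import cv2
a=np.array([.225,.974,0]);b=np.array([-.974,.225,0]);H=np.array([.557,.370,.1375])
for th in(0,.06,.12):
    f=H+.152*(-np.cos(th)*a+np.array([0,0,np.sin(th)]))
    print(th,[np.round(proj(n,f+s*.11*b),1) for n in('scene','top') for s in(1,-1)])
im=get_image('scene');cv2.imwrite('pics/s7.png',im)
old=cv2.resize(cv2.imread('pics/c6.png')[:,:400],(80,96),interpolation=cv2.INTER_AREA)
g=lambda x:np.float32(cv2.cvtColor(x,cv2.COLOR_BGR2GRAY))
n=im[110:206,290:370]
# front edge strip away from the pole
for nm,(y0,y1,x0,x1) in(('frontedge',(32,60,30,62)),('static front tub',(50,90,10,45))):
    print(nm,cv2.phaseCorrelate(g(old)[y0:y1,x0:x1].copy(),g(n)[y0:y1,x0:x1].copy(),cv2.createHanningWindow((x1-x0,y1-y0),cv2.CV_32F)))
c=np.hstack([cv2.resize(old,(400,480),interpolation=2),cv2.resize(n,(400,480),interpolation=2)]);cv2.imwrite('pics/c7.png',c)
E
```

```text
0 [array([306.3, 123.7]), array([338.6, 163.1]), array([158.1, 239.2]), array([176.3, 163.1])]
0.06 [array([306.6, 121.4]), array([339.1, 160.7]), array([157.3, 238.8]), array([175.6, 162.2])]
0.12 [array([307.1, 119. ]), array([339.8, 158.1]), array([156.3, 238.3]), array([174.8, 161.3])]
frontedge ((-0.1622879718157293, -0.010411745113149351), 0.9711134995023409)
static front tub ((-0.02427007564424244, 0.25186868690218844), 1.1960672312312657)
```

View pics/c7.png

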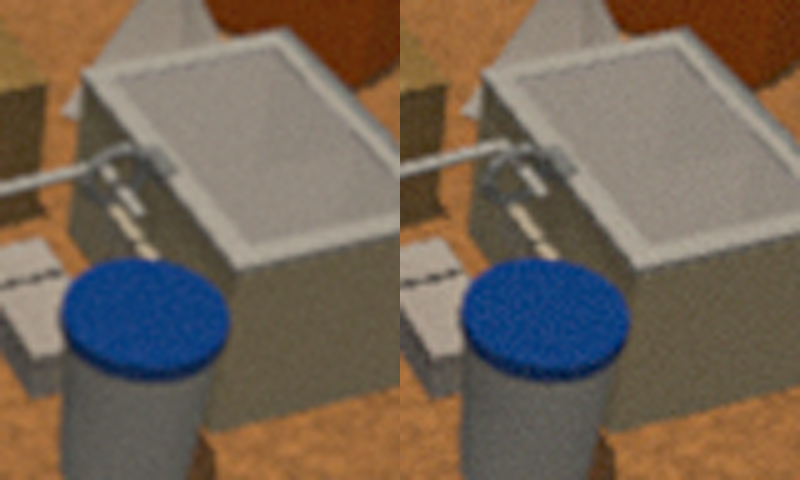

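The lid's front corners, (307,125) and (338,163), match the shut prediction, and the finger is centred in the ring. I'll withdraw it sideways and then go up.

Emit:
drive_tool --offset '[[0, -0.15, 0], [0, -0.2, 0], [0, -0.2, 0], [0, -0.25, 0], [0, -0.25, 0], [0, -0.25, 0], [0, -0.2, 0], [0, 0, -0.4], [0, 0, -0.6], [0, 0, -0.6]]' --turn '[[0, 0, 0], [0, 0, 0], [0, 0, 0], [0, 0, 0], [0, 0, 0], [0, 0, 0], [0, 0, 0], [0, 0, 0], [0, 0, 0], [0, 0, 0]]' --hand '[0, 0, 0, 0, 0, 0, 0, 0, 0, 0]'

```text
time_s: 18.5
position: [0.3874, 0.0199, 0.1832]
tool_rot: [[0.225, 0.974, -0.0], [0.974, -0.225, 0.0], [0.0, -0.0, -1.0]]
ft_force: [-0.3, -0.6, -2.1]
grip_width: 0.0205
gripper_force: 98.2
```

```bash
python3 - <<'E'
from h import *
from rig import *
import cv2
p0=cv2.imread('pics/s7.png');im=get_image('scene');cv2.imwrite('pics/s8.png',im)
g=lambda x:np.float32(cv2.cvtColor(x,cv2.COLOR_BGR2GRAY))
w=cv2.createHanningWindow((32,28),cv2.CV_32F)
print(cv2.phaseCorrelate(g(p0)[142:170,320:352].copy(),g(im)[142:170,320:352].copy(),w))
s=observe();R=np.array(s['tool_rot']);p=np.array(s['position']);print(s['time_s'],p,s['ft_force'])
for k in(0,.008,.016):print([np.round(proj('scene',p+R@np.array([.201,y,-.0106-k])),1) for y in(0,.052)])
d=cv2.absdiff(p0,im).max(2)>45;n,l,st,ce=cv2.connectedComponentsWithStats(d.astype('uint8'))
print([ (st[i].tolist()) for i in range(1,n) if st[i,4]>25 and st[i,0]>200])
E
```

```text
((0.10680375348327509, -0.05954975268677387), 0.9844027390082677)
18.55 [0.38867859 0.01962932 0.18579089] [1.29090281 0.11875094 2.0736659 ]
[array([303.7, 113.6]), array([311. , 122.1])]
[array([303.9, 111.4]), array([311.2, 119.9])]
[array([304.2, 109.2]), array([311.5, 117.6])]
[[247, 1, 19, 34, 200], [208, 5, 14, 28, 121], [219, 9, 28, 20, 424], [243, 27, 14, 11, 48], [215, 30, 58, 76, 1308], [227, 39, 32, 10, 185], [264, 67, 13, 28, 201], [211, 75, 10, 11, 78], [241, 96, 27, 67, 678], [273, 111, 38, 9, 90], [219, 116, 24, 21, 165], [225, 136, 8, 11, 42], [265, 138, 47, 13, 109], [226, 156, 10, 10, 64], [255, 168, 13, 6, 44], [230, 171, 9, 8, 38], [233, 174, 52, 23, 548]]
```

Emit:
drive_tool --offset '[[0, 0, 0], [0, 0, 0], [-0.8, 0.45, 0], [-0.95, 0.5, 0], [-0.95, 0.55, 0], [-0.95, 0.55, 0], [-0.95, 0.55, 0], [-0.95, 0.55, 0], [-0.95, 0.5, 0], [-0.8, 0.45, 0]]' --turn '[[0, 0, -0.6], [0, 0, -0.55], [0, 0, 0], [0, 0, 0], [0, 0, 0], [0, 0, 0], [0, 0, 0], [0, 0, 0], [0, 0, 0], [0, 0, 0]]' --hand '[0, 0, 0, 0, 0, 0, 0, 0, 0, 0]'

```text
time_s: 19.8
position: [0.52, -0.2894, 0.1815]
tool_rot: [[0.107, 0.994, -0.001], [0.994, -0.107, 0.001], [0.001, -0.001, -1.0]]
ft_force: [0.5, 1.1, -2.6]
grip_width: 0.0207
gripper_force: 98.3
```

Emit:
drive_tool --offset '[[-0.7, 0, 0], [-0.6, 0, 0], [-0.3, 0, 0.3], [0, 0, 0.8], [0, 0, 0.8], [0, 0, 0.7], [0, 0, 0.4], [0, 0, 0], [0, 0, 0], [0, 0, 0]]' --turn '[[0, 0, 0], [0, 0, 0], [0, 0, 0], [0, 0, 0], [0, 0, 0], [0, 0, 0], [0, 0, 0], [0, -0.38, 0], [0, 0, 0], [0, 0, 0]]' --hand '[0, 0, 0, 0, 0, 0, 0, 0, 0, 0]'

```text
time_s: 21.05
position: [0.5136, -0.3517, 0.0637]
tool_rot: [[0.106, 0.994, -0.003], [0.994, -0.106, -0.041], [-0.041, 0.002, -0.999]]
ft_force: [0.8, -0.2, -1.6]
grip_width: 0.0206
gripper_force: 98.2
```

```bash
python3 - <<'E'
from h import *
from rig import *
import cv2
s=observe();R=np.array(s['tool_rot']);p=np.array(s['position']);print(s['time_s'],p,R.round(3).tolist(),s['ft_force'])
q=cv2.imread('pics/scene0.png');im=get_image('scene');cv2.imwrite('pics/s9.png',im);t=get_image('top');cv2.imwrite('pics/t9.png',t)
g=cv2.cvtColor(im,cv2.COLOR_BGR2GRAY)
for k in(0,.008,-.008):
    print(k,[np.round(proj(n,p+R@np.array([.201,y,-.0106-k])),1) for n in('scene','top') for y in(0,.052)])
for n,I in(('scene',im),('top',t)):
    u0,v0=[int(x) for x in proj(n,p+R@np.array([.201,.026,-.0106]))]
    G=cv2.cvtColor(I,cv2.COLOR_BGR2GRAY);r=G[v0-25:v0+25,u0-25:u0+25]
    N,l,st,ce=cv2.connectedComponentsWithStats((r>130).astype('uint8'));k=1+np.argmax(st[1:,4]);y,x=np.where(l==k)
    print(n,'bbox',u0-25+x.min(),u0-25+x.max(),v0-25+y.min(),v0-25+y.max(),len(x), 'lowest',u0-25+x[y.argmax()],v0-25+y.max(),'top',u0-25+x[y.argmin()],'right',v0-25+y[x.argmax()])
E
```

```text
21.05 [ 0.5135705  -0.35168545  0.06366574] [[0.106, 0.994, -0.003], [0.994, -0.106, -0.041], [-0.041, 0.002, -0.999]] [ 0.81896695 -0.16825398 -1.63366947]
0 [array([219.6, 206.9]), array([226.9, 219.1]), array([299.1, 197.1]), array([300.1, 179.9])]
0.008 [array([219.5, 204.9]), array([226.9, 217. ]), array([299.2, 196.5]), array([300.2, 179.2])]
-0.008 [array([219.7, 208.9]), array([227. , 221.1]), array([299. , 197.6]), array([300. , 180.5])]
scene bbox 198 227 204 217 82 lowest 227 217 top 217 right 214
top bbox 274 310 180 212 628 lowest 274 212 top 274 right 212
```

Emit:
drive_tool --offset '[[0, 0, 0.3], [0, 0, 0.4], [0, 0, 0.3], [0, 0, 0.15], [0, 0, 0.08], [0, 0, 0.06], [0, 0, 0], [0, 0, 0], [0, 0, 0], [0, 0, 0]]' --turn '[[0, 0, 0], [0, 0, 0], [0, 0, 0], [0, 0, 0], [0, 0, 0], [0, 0, 0], [0, 0, 0], [0, 0, 0], [0, 0, 0], [0, 0, 0]]' --hand '[0, 0, 0, 0, 0, 0, 0, 0, 0, 0]'

```text
time_s: 22.4
position: [0.5129, -0.3536, 0.0111]
tool_rot: [[0.106, 0.994, -0.004], [0.994, -0.106, -0.04], [-0.04, 0.0, -0.999]]
ft_force: [0.7, 0.4, -1.9]
grip_width: 0.0202
gripper_force: 98.2
```

Emit:
drive_tool --offset '[[0, 0, 0.03], [0, 0, 0], [0, 0, 0], [0, 0, 0], [0, 0, 0], [0, 0, 0], [0, 0, 0], [0, 0, 0], [0, 0, 0], [0, 0, 0]]' --turn '[[0, 0, 0], [0, 0, 0], [0, 0, 0], [0, 0, 0], [0, 0, 0], [0, 0, 0], [0, 0, 0], [0, 0, 0], [0, 0, 0], [0, 0, 0]]' --hand '[0, 0, 0.1, 0.2, 0.4, 0.6, 0.8, 0.9, 0.9, 0.9]'

```text
time_s: 23.65
position: [0.5129, -0.3537, 0.0097]
tool_rot: [[0.106, 0.994, -0.004], [0.994, -0.106, -0.04], [-0.04, -0.0, -0.999]]
ft_force: [-0.1, -0.3, -0.0]
grip_width: 0.0772
gripper_force: 0.0
```

Emit:
drive_tool --offset '[[0, 0, -0.2], [0, 0, -0.4], [0, 0, -0.8], [0, 0, -0.8], [0, 0, -0.8], [0, 0, -0.8], [0, 0, -0.6], [0, 0, -0.3], [0, 0, 0], [0, 0, 0]]' --turn '[[0, 0, 0], [0, 0, 0], [0, 0, 0], [0, 0, 0], [0, 0, 0], [0, 0, 0], [0, 0, 0], [0, 0, 0], [0, 0, 0], [0, 0, 0]]' --hand '[0.9, 0.9, 0.9, 0.9, 0.9, 0.9, 0.9, 0.9, 0.9, 0.9]'

```text
time_s: 24.9
position: [0.5134, -0.346, 0.1966]
tool_rot: [[0.106, 0.994, -0.006], [0.994, -0.106, -0.038], [-0.039, -0.001, -0.999]]
ft_force: [-0.0, -0.0, 0.4]
grip_width: 0.0768
gripper_force: 0.0
```

```bash
python3 - <<'E'
from h import *
from rig import *
import cv2
s=observe();print(s['time_s'],s['position'],s['grip_width'])
im=get_image('scene');cv2.imwrite('pics/s10.png',im);q=cv2.imread('pics/scene0.png')
for n,I in(('start',q),('now',im)):
    G=cv2.cvtColor(I,cv2.COLOR_BGR2GRAY);r=G[212:250,170:240]
    N,l,st,ce=cv2.connectedComponentsWithStats((r>130).astype('uint8'));k=1+np.argmax(st[1:,4]);print(n,st[k],ce[k])
    h=cv2.cvtColor(I,cv2.COLOR_BGR2HSV)[225:265,115:175];m=cv2.inRange(h,(5,170,90),(20,255,255));y,x=np.where(m);print(x.min()+115,x.max()+115,y.min()+225,y.max()+225,len(x))
p0=cv2.imread('pics/s7.png');g=lambda x:np.float32(cv2.cvtColor(x,cv2.COLOR_BGR2GRAY))
for A,(x0,x1,y0,y1) in((p0,(320,352,142,170)),(q,(295,340,160,215)),(q,(90,150,198,240)),(q,(145,205,252,300)),(q,(262,302,110,160)),(q,(282,306,155,190))):
    print(cv2.phaseCorrelate(g(A)[y0:y1,x0:x1].copy(),g(im)[y0:y1,x0:x1].copy(),cv2.createHanningWindow((x1-x0,y1-y0),cv2.CV_32F)))
E
```

```text
24.9 [ 0.5133501  -0.34596071  0.19663664] 0.0767781504776019
start [  1   6  59  19 138] [33.45652174 14.62318841]
125 165 233 252 252
now [32  5 27 14 70] [46.64285714 10.02857143]
124 155 238 250 175
((0.09651160228864342, -0.11817912747597425), 0.9506534581383069)
((0.6172397115915906, -0.14396509852070594), 1.06259205782855)
((-0.004906930297416068, 0.5069798696318912), 1.059825219401607)
((-0.06740750381024085, 0.00383437218708238), 1.0896867944134607)
((0.2639739735688593, -0.05469847181515419), 0.9436414029598236)
((0.03797488311575492, 0.22545263159478068), 0.9011703001128303)
```

```bash
python3 -c "
from rig import *
print(env.close_job())"
```

```text
the job is handed in; nothing more can be done
None
```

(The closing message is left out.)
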